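Check a sealed sample tube over the light panel

ROBOT

A 6-joint arm with a two-finger parallel gripper is mounted at the origin on the work surface. World frame = base frame: x ahead of the robot, y to its left, z up, the work surface at z = 0. Lengths are in mm, angles in degrees, forces in N, time in s.
With the tool pointing down it reaches from about 225 to 725 mm from the base axis. Payload 3.1 kg.
Tool frame: the origin (TCP) lies between the finger pads; the fingertips stand 19 mm ahead of it and the grasp point (between the pads) is the TCP (r.tips_ahead is the z of the fingertips in the tool frame, in mm); z points along the fingers, y is the direction in which the jaws open and shut (so a half turn about z gives the same grasp; the last joint's range is limited). The gripper opens to 85 mm and grips with 20 to 120 N. Pads are 22 mm wide; open, the fingers measure 114 mm over their backs; the gripper's body (76 mm by 85 mm) begins 54 mm behind the grasp point. The pads swing forward as they close: fully open they stand 13 mm farther back than shut.
Start: joints at [-80.546, 2.75, 5.684, 92.934, 0, 82.678], TCP at [151.518, -502.653, 250.312] pointing down, gripper open.
Joint ranges: [-166.93, 166.93], [-56.73, 111.36], [-69.38, 81.34], [-121.58, 131.49], [-85.45, 84.26], [-180, 180]. Speed limits (degrees/s): [159.86, 159.86, 180, 180, 180, 180].

INTERFACE

Orientations are given as [roll, pitch, yaw] about the fixed x, y, z axes, in that order (R = Rz(yaw) Ry(pitch) Rx(roll)).
In Python, from plant import r, eyes, spotter gives the robot as it stands.
- The arm moves only by the tool jog_arm, never from a script. Its argument "steps" is a list of rows, each a list of 4 numbers: the shift along the world's x, y, z in cm, then the turn about the world's z in degrees. In form: [[dx, dy, dz, twist], ...]. A call has 1 to 20 rows; each row is the pose to reach, as a shift and turn from the pose commanded when the call began; what a row does not reach only later rows make up. A row lasts 1/12 s, in which the tool goes at most 41.7 mm and 7.16 degrees, less where a joint would pass 70% of its speed; a pose out of reach is approached as far as the arm can. A call with a gripper value outside its range is refused whole. "gripper" is the finger opening in cm, from 0 to 8.54, set as the call begins (left out, the last holds). The fingers move at their own pace and stop on an object; "grip_force" is the grip in N (left out, the last holds). Time passes only in rows, so rows that repeat a pose let the fingers close. It gives the time, the measured TCP pose, the force and the opening at its end, in the units of the state.
- r.get_obs(): the state, without advancing time (a new reading comes with each control period).
- eyes.capture(name): name is "side" or "top" or "wrist"; returns a dict with "img" (400x640x3 uint8, red, green, blue), "depth" (400x640 float32, mm along the optical axis (not along the pixel's ray), 0 where there is no reading), "K" (3x3 intrinsics, pixels), "eye" and "orientation" of the camera in the world. Camera axes: x right, y down, z forward; pixel columns grow to the right and rows downward; lengths in mm; the calibration is good to about 2 mm. A picture is of the moment at which its call begins.
- r.close_job(): hands the job in, once; it reports no verdict.
Trained networks look in a picture, given as the dict that the camera call returned (one of the last four; its "shot" number tells which), for a name from the list of things; names that differ only in an ending like _2 or _b are one class to them, and where a whole thing is asked for, a point or a joint stands for the part that bears it (a point fixed in the world has none). Each returns a list of dicts, best first, with "p" (0 to 1); they miss things now and then, are a little off and sometimes report something else, mostly with a low value. They report only what shows in the picture. A call takes as long as a camera call.
- spotter.silhouettes(target, picture): "region" (400x640 bool, what is visible of it) and "location" ([column, row] in pixels, amid what is visible of it).
The state is a dict: "time_s": time; "joint_pos": joint angles; "qvel": joint speeds; "joint_efforts": joint torques, N m; "ee_pos": TCP position; "orientation": TCP orientation; "force": force on the tool from outside, world axes, zero at the start; "moment": the same for the moment, N m; "width": finger opening in mm.
Only numpy, scipy, OpenCV 4.12 (cv2) and the standard library are available. Lean on these libraries where they do the work, as an engineer would, in place of code of your own. Each camera call takes 0.05 s, during which the arm holds its last target.

TASK

Pull the drawer of the small bench cabinet out to its stop and leave it out. Draw the tall sealed tube out of the rack inside, carry it to the light panel and lean it over to about 45 degrees, cap end upper, its middle over the middle of the panel and at least 15 cm above it; finish there, holding it still in the gripper. Leave the two short tubes in the rack and do not shift the glassware and pots on the bench.

Things in the scene. Friction and masses are not known exactly. Their poses are not given: they have to be found in the camera images.
- drawer (a joint): slide of the cabinet's only drawer: 0 shut (at the start), grows as it is pulled out, stop at 0.16 m; it moves along the -x axis of cab_front (level), needs about 3 N and stays where it is left
- handle (a point): middle of the drawer's steel bar handle: a level round bar 10 mm thick and 110 mm long along the y axis of this point, 45 mm in front of the blue drawer front (40 mm clear gap behind the bar), its ends bent back to the front; the bar's axis is 128 mm above the bench and the drawer front ends 12 mm higher; moves with the drawer
- cab_front (a point): middle of the upper front edge of the grey bench cabinet with a white top (260 mm deep along x, 220 mm wide along y, 160 mm high), which is fixed to the bench; its -x axis points level out of the drawer front, which is flush with this edge when shut; its pose differs from run to run
- rack (a point): centre of the top face of the white rack block (50 x 186 x 50 mm) fixed in the drawer on its centre line (straight behind the middle of the handle), 80 mm behind the drawer's front face and 70 mm above the bench; moves with the drawer; it has three round holes 26 mm wide and 40 mm deep in a row along its y axis, at -60, 0 and +60 mm, each with one tube standing in it, which tube in which hole differs; inside the cabinet while the drawer is shut
- tall_mid (a point): centre of the tall sealed tube, half-way up: amber glass tube 24 mm thick with a black cap (25 mm thick, the top 14 mm), 110 mm long overall, about 65 g; its z axis runs along the tube to the cap; standing in the rack its foot is 30 mm and its top 140 mm above the bench, so that the upper 70 mm stand out of the rack
- tall: the same tall tube; origin at the centre of its foot, z axis to the cap
- short_a_mid (a point): centre of one short sealed tube, of the same make and thickness, 75 mm long; its top is 105 mm above the bench; stays in the rack
- short_b_mid (a point): centre of the other short sealed tube, 75 mm long, the same as the first; stays in the rack
- panel_mid (a point): centre of the white top face of the light panel, a flat grey-framed plate 160 mm along x, 200 mm along y and 18 mm high, fixed to the bench; its place and yaw differ
- panel: the light panel; origin at the centre of its underside
- cab: the bench cabinet with its drawer; origin on the bench under the middle of its front face, axes as cab_front
- reagent: bystander: round amber bottle, 60 mm wide, 130 mm high; origin at the centre of its underside
- flask: bystander: conical glass flask, 76 mm wide at the foot, 115 mm high; origin at the centre of its underside
- beaker: bystander: open glass beaker, 68 mm wide, 85 mm high; origin at the centre of its underside
- jar: bystander: white plastic jar with a lid, 56 mm wide, 60 mm high; origin at the centre of its underside
- mortar: bystander: white ceramic bowl, 90 mm wide, 50 mm high; origin at the centre of its underside

How it is judged:
By the outcome, as a careful person would: the job done as asked, in the order asked, and still so for the second after the job is handed in, while the arm keeps its last pose, push and grip.
It also fails if it takes over 48 s, if anything falls off the work surface, if the arm or the gripper's body presses on something with over 40 N, if the wrist force passes 120 N, or if a joint passes its speed limit or range.

## Working session

There is one attempt and no reset: what is moved stays moved. The work goes in short steps, Python scripts to look and compute and a tool call to move; the robot and the scene stay as the last step left them, time stands still between calls to the robot, and variables do not carry over. Pictures are saved under pics/ and viewed, and the job is handed in when it is done.

Besides the shell and the picture viewer there is one more tool, called after ">>>" in YAML: its name, and indented under it one key for each argument. jog_arm: Moves the arm, as the interface text tells. Its arguments: {"type":"object","properties":{"steps":{"type":"array"},"gripper":{"type":"number"},"grip_force":{"type":"number"}},"required":["steps"]}

```bash
ls; mkdir -p pics
cat > h.py <<'E'
import numpy as np,cv2
from scipy.spatial.transform import Rotation as R
from plant import r,eyes,spotter
def Rot(c):
    o=np.array(c["orientation"],float)
    return o if o.shape==(3,3) else R.from_euler('xyz',o,degrees=True).as_matrix()
def pts(c,mask):
    v,u=np.nonzero(mask&(c["depth"]>0)); z=c["depth"][v,u]
    K=c["K"]; p=np.c_[(u-K[0,2])/K[0,0]*z,(v-K[1,2])/K[1,1]*z,z]
    return p@Rot(c).T+np.array(c["eye"])
def save(n,img): cv2.imwrite('pics/'+n+'.png',cv2.cvtColor(img,cv2.COLOR_RGB2BGR))
E
python3 - <<'E'
from h import *
o=r.get_obs();print({k:np.round(v,2) for k,v in o.items()})
print(dir(r),r.tips_ahead)
for n in ["top","side","wrist"]:
    c=eyes.capture(n);save(n+'0',c["img"]);np.savez(n+'0.npz',**c);print(n,c["eye"],c["orientation"],c["K"].tolist())
    if n!="wrist":
        for t in ["handle","cab","panel","reagent","flask","beaker","jar","mortar"]:
            s=spotter.silhouettes(t,c)
            for d in s[:2]:
                p=pts(c,d["region"]); 
                print(t,round(d["p"],2),np.round(d["location"]),d["region"].sum(),np.round(np.median(p,0)) if len(p) else None,np.round(np.percentile(p,[2,98],axis=0)).tolist() if len(p) else None)
E
```

```text
pics
{'time_s': np.float64(0.0), 'joint_pos': array([-80.55,   2.79,   5.59,  92.93,  -0.  ,  82.68]), 'qvel': array([ 0.05,  0.02, -0.01,  0.03, -0.15,  0.01]), 'joint_efforts': array([-0.000e+00, -3.388e+01,  3.200e+01,  2.000e-02, -0.000e+00,
       -0.000e+00]), 'ee_pos': array([ 151.42, -502.09,  249.09]), 'orientation': array([-1.7986e+02, -2.0000e-02,  1.6770e+01]), 'force': array([ 1.02,  0.33, -0.79]), 'moment': array([-0.03, -0.06,  0.  ]), 'width': np.float64(85.64)}
['PlanningError', '__class__', '__delattr__', '__dict__', '__dir__', '__doc__', '__eq__', '__format__', '__ge__', '__getattribute__', '__getstate__', '__gt__', '__hash__', '__init__', '__init_subclass__', '__le__', '__lt__', '__module__', '__ne__', '__new__', '__reduce__', '__reduce_ex__', '__repr__', '__setattr__', '__sizeof__', '__str__', '__subclasshook__', '__weakref__', 'close_job', 'get_obs', 'tips_ahead'] 19.0
top [ 439.08745103   22.61989582 1401.94297464] [-172.72273557   -1.26232235  -88.66065279] [[439.2214494391111, 0.0, 312.5886799406756], [0.0, 439.2214494391111, 208.183926577925], [0.0, 0.0, 1.0
[... 1807 characters left out ...]
.0, -414.0, 6.0], [706.0, -349.0, 85.0]]
beaker 0.63 [287. 217.] 2245 [658. 117.  85.] [[608.0, 13.0, 16.0], [673.0, 204.0, 141.0]]
jar 0.94 [260. 324.] 648 [410. 377.  50.] [[397.0, 349.0, 7.0], [442.0, 398.0, 63.0]]
jar 0.16 [268. 198.] 7470 [705. 130. 140.] [[622.0, -5.0, 6.0], [909.0, 214.0, 162.0]]
mortar 0.71 [213. 295.] 904 [580. 414.  35.] [[524.0, 379.0, 6.0], [605.0, 457.0, 52.0]]
mortar 0.63 [336. 186.] 508 [ 717. -129.   68.] [[700.0, -154.0, 9.0], [745.0, -114.0, 130.0]]
wrist [ 216.08728815 -482.53931853  373.95511964] [ 1.64569099e+02 -2.51567136e-02 -7.32575131e+01] [[296.55173040448057, 0.0, 316.29448481316825], [0.0, 296.55173040448057, 199.37153650677033], [0.0, 0.0, 1.0]]
```

View pics/top0.png

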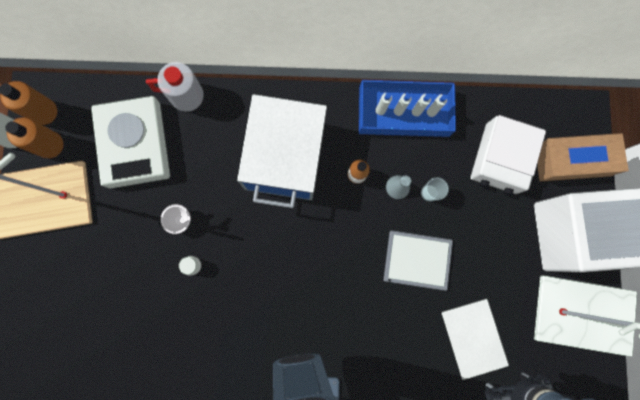

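View pics/side0.png

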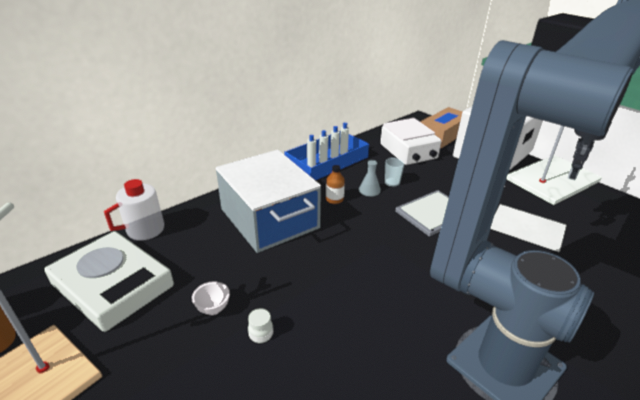

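View pics/wrist0.png

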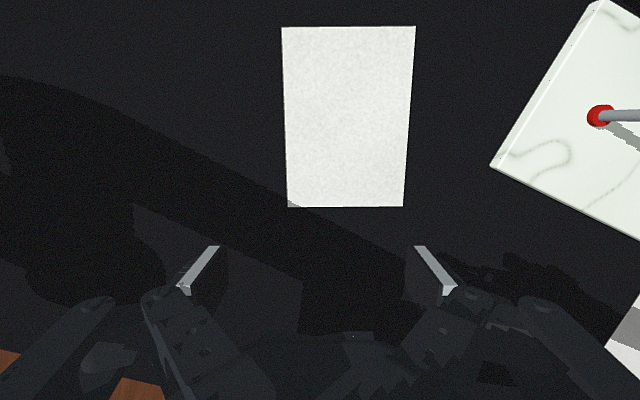

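```bash
cat > m.py <<'E'
from h import *
def load(n): return dict(np.load(n))
c=load('top0.npz'); full=np.ones((400,640),bool)
def fit(c,z0,z1,x0,x1,y0,y1,name):
    P=pts(c,full);P=P[(P[:,2]>z0)&(P[:,2]<z1)&(P[:,0]>x0)&(P[:,0]<x1)&(P[:,1]>y0)&(P[:,1]<y1)]
    rect=cv2.minAreaRect(P[:,:2].astype(np.float32)); print(name,len(P),'z',np.median(P[:,2]).round(1),np.round(rect[0],1),np.round(rect[1],1),round(rect[2],1)); return rect,P
for n in ['top0.npz','side0.npz']:
    c=load(n)
    fit(c,152,168,600,950,-60,260,n+' cabtop'); fit(c,11,26,360,570,-460,-220,n+' panel')
    rect,P=fit(c,115,150,580,650,20,200,n+' handle')
    rect,P=fit(c,120,140,560,690,0,220,n+' handle'); 
    for y in range(0,220,10):
        q=P[(P[:,1]>=y)&(P[:,1]<y+10)]
        if len(q):print(y,np.round(np.percentile(q[:,0],[0,20,50,100])),len(q),end=' ; ')
    print()
E
python3 m.py
```

```text
top0.npz cabtop 6582 z 159.5 [788.5  92.5] [220.5 262.1] 82.8
top0.npz panel 3047 z 16.2 [ 460.3 -340. ] [199.8 159.7] 82.7
top0.npz handle 217 z 131.3 [626.1  97.5] [ 46.4 152. ] 0.7
top0.npz handle 336 z 131.5 [635.5 110.8] [215.4  52.2] 82.8
0 [645. 646. 646. 647.] 4 ; 10 [647. 648. 648. 648.] 7 ; 20 [648. 648. 649. 651.] 5 ; 30 [650. 650. 650. 651.] 6 ; 40 [650. 650. 651. 654.] 6 ; 50 [604. 619. 634. 654.] 51 ; 60 [603. 606. 613. 656.] 21 ; 70 [604. 607. 610. 656.] 16 ; 80 [606. 609. 612. 658.] 16 ; 90 [608. 610. 614. 658.] 17 ; 100 [608. 611. 614. 661.] 17 ; 110 [611. 614. 617. 661.] 17 ; 120 [612. 613. 616. 662.] 16 ; 130 [614. 616. 619. 664.] 16 ; 140 [613. 616. 619. 665.] 18 ; 150 [616. 619. 624. 666.] 18 ; 160 [616. 625. 642. 668.] 57 ; 170 [619. 629. 641. 671.] 14 ; 180 [668. 669. 670. 671.] 7 ; 190 [670. 670. 670. 670.] 1 ; 200 [671. 671. 672. 674.] 3 ; 210 [671. 672. 672. 673.] 3 ; 
side0.npz cabtop 3514 z 160.1 [785.1  91.4] [222.5 266.5] 82.9
side0.npz panel 1298 z 18.3 [ 458.4 -341.9] [205.7 162.6] 83.6
side0.npz handle 256 z 131.0 [625.4  96.3] [ 48.9 152.3] 0.2
side0.npz handle 656 z 131.4 [642.3 110.1] [218.4  77.3] 85.2
0 [641. 644. 646. 672.] 24 ; 10 [645. 646. 648. 658.] 17 ; 20 [642. 646. 649. 657.] 17 ; 30 [646. 647. 649. 660.] 21 ; 40 [646. 649. 651. 660.] 15 ; 50 [602. 619. 639. 658.] 51 ; 60 [601. 604. 638. 655.] 33 ; 70 [601. 607. 653. 657.] 33 ; 80 [604. 607. 653. 666.] 31 ; 90 [604. 609. 655. 668.] 31 ; 100 [606. 609. 655. 668.] 35 ; 110 [608. 613. 658. 668.] 34 ; 120 [608. 611. 659. 668.] 29 ; 130 [608. 612. 660. 673.] 31 ; 140 [607. 612. 660. 666.] 35 ; 150 [612. 615. 662. 676.] 26 ; 160 [612. 625. 646. 673.] 63 ; 170 [615. 622. 665. 677.] 31 ; 180 [665. 667. 667. 682.] 25 ; 190 [664. 668. 669. 680.] 24 ; 200 [668. 669. 671. 681.] 19 ; 210 [668. 671. 674. 690.] 31 ;
```

>>> jog_arm:
  steps:
    - [46.3, 61.7, 0, 66]
    - [46.3, 61.7, 0, 66]
    - [46.3, 61.7, 0, 66]
    - [46.3, 61.7, 0, 66]
    - [46.3, 61.7, 0, 66]
    - [46.3, 61.7, 0, 66]
    - [46.3, 61.7, 0, 66]
    - [46.3, 61.7, 0, 66]
    - [46.3, 61.7, 0, 66]
    - [46.3, 61.7, 0, 66]
    - [46.3, 61.7, 0, 66]
    - [46.3, 61.7, 0, 66]
    - [46.3, 61.7, 0, 66]
    - [46.3, 61.7, 0, 66]
    - [46.3, 61.7, 0, 66]
    - [46.3, 61.7, 0, 66]
    - [46.3, 61.7, 0, 66]
    - [46.3, 61.7, 0, 66]
    - [46.3, 61.7, 0, 66]
    - [46.3, 61.7, 0, 66]
  gripper: 4.0
  grip_force: 30

```text
time_s: 2.62
ee_pos: [616.2, 118.6, 248.3]
orientation: [-179.9, -0.1, 83.1]
force: [-1.1, -0.5, 0.3]
width: 39.7
```

Run:
```python
from h import *
c=eyes.capture("wrist");save('wrist1',c["img"])
o=r.get_obs();print(o["ee_pos"],o["orientation"],o["joint_pos"],o["qvel"])
s=spotter.silhouettes("handle",c)
for d in s[:2]: print(d["p"],d["location"],d["region"].sum())
P=pts(c,np.ones((400,640),bool));P=P[(P[:,2]>123)&(P[:,2]<138)&(P[:,0]>590)&(P[:,0]<640)]
print(len(P),cv2.minAreaRect(P[:,:2].astype(np.float32)))
```

```text
[615.1086522  116.44496172 248.90210457] [-1.79910652e+02  1.73730409e-02  8.29725980e+01] [4.58470398e+00 1.84831225e+01 2.34945191e+01 9.51024131e+01
 9.67033040e-04 1.01612119e+02] [-2.41865149 -2.84585281 -2.18437583  1.12233847 -1.16644185 -0.5268641 ]
0.58 [358.7, 170.0] 5718
0.27 [505.7, 186.1] 72190
2188 ((624.7860717773438, 113.09597778320312), (120.60421752929688, 37.575721740722656), 86.14473724365234)
```

View pics/wrist1.png

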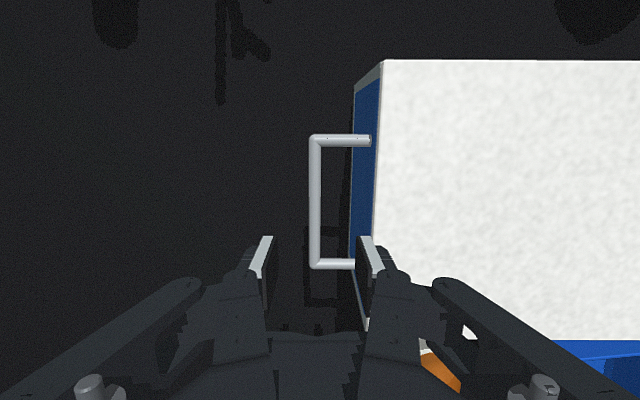

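>>> jog_arm:
  steps:
    - [0, 0, 0, 0]
    - [0, 0, -4, 0]
    - [0, 0, -7, 0]
    - [0, 0, -9, 0]
    - [0, 0, -10.5, 0]
    - [0, 0, -11.5, 0]
    - [0, 0, -12.1, 0]
    - [0, 0, -12.1, 0]
    - [0, 0, -12.1, 0]

```text
time_s: 3.47
ee_pos: [613.1, 112.7, 132.9]
orientation: [180.0, 0.1, 82.7]
force: [-8.7, -1.2, 8.9]
width: 39.9
```

>>> jog_arm:
  steps:
    - [0, 0, 0, 0]
    - [0, 0, 0, 0]
    - [0, 0, 0, 0]
    - [0, 0, 0, 0]
    - [0, 0, 0, 0]
    - [0, 0, 0, 0]
  gripper: 0.6
  grip_force: 40

```text
time_s: 3.97
ee_pos: [613.8, 113.7, 131.1]
orientation: [-180.0, 0.0, 82.7]
force: [-3.3, -1.3, 6.5]
width: 8.5
```

Run:
```python
from h import *
c=eyes.capture("wrist");save('wrist2',c["img"])
o=r.get_obs();print(o["ee_pos"],o["force"],o["width"])
```

```text
[613.83100746 113.70915314 131.10415812] [-4.24343392 -0.37110845  6.16965237] 8.380550834966767
```

View pics/wrist2.png

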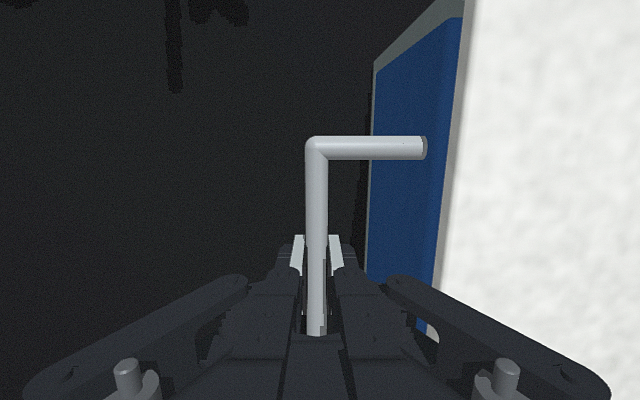

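>>> jog_arm:
  steps:
    - [-0.6, 0.07, 0, 0]
    - [-1.6, 0.2, 0, 0]
    - [-2.9, 0.37, 0, 0]
    - [-4.2, 0.53, 0, 0]
    - [-5.5, 0.7, 0, 0]
    - [-6.8, 0.86, 0, 0]
    - [-8.1, 1.02, 0, 0]
    - [-9.4, 1.19, 0, 0]
    - [-10.7, 1.35, 0, 0]
    - [-12, 1.52, 0, 0]
    - [-13.2, 1.67, 0, 0]
    - [-14.2, 1.79, 0, 0]
    - [-15, 1.89, 0, 0]
    - [-15.6, 1.97, 0, 0]
    - [-16, 2.02, 0, 0]
    - [-16.1, 2.03, 0, 0]
    - [-16.1, 2.03, 0, 0]
    - [-16.1, 2.03, 0, 0]

```text
time_s: 5.52
ee_pos: [455.0, 133.9, 131.0]
orientation: [179.7, 0.1, 82.7]
force: [2.5, -2.7, 6.1]
width: 8.3
```

>>> jog_arm:
  steps:
    - [-0.2, 0.03, 0, 0]
    - [-0.4, 0.05, 0, 0]
    - [-0.4, 0.05, 0, 0]
    - [-0.4, 0.05, 0, 0]
    - [-0.4, 0.05, 0, 0]

```text
time_s: 5.93
ee_pos: [454.8, 133.9, 131.1]
orientation: [179.3, 0.0, 82.7]
force: [10.2, -4.2, 0.7]
width: 8.4
```

>>> jog_arm:
  steps:
    - [0.4, -0.05, 0, 0]
    - [0.4, -0.05, 0, 0]
    - [0.4, -0.05, 0, 0]
  gripper: 4.0

```text
time_s: 6.18
ee_pos: [452.2, 134.7, 128.3]
orientation: [-179.8, -0.0, 82.8]
force: [-0.6, -0.3, 0.2]
width: 39.6
```

>>> jog_arm:
  steps:
    - [0.4, -0.05, 0, 0]
    - [0.4, -0.05, 0, 0]
    - [0.4, -0.05, 0, 0]
    - [0.4, -0.05, 2, 0]
    - [0.4, -0.05, 5, 0]
    - [0.4, -0.05, 9, 0]
    - [0.4, -0.05, 13, 0]
    - [0.4, -0.05, 14, 0]
    - [0.4, -0.05, 14, 0]

```text
time_s: 6.93
ee_pos: [459.5, 134.6, 274.2]
orientation: [179.5, -0.1, 82.8]
force: [0.5, 0.4, -0.4]
width: 40.2
```

Run:
```python
from h import *
F=np.ones((400,640),bool)
for n in ["top","side","wrist"]:
    c=eyes.capture(n);save(n+'3',c["img"]);np.savez(n+'3.npz',**c)
    for t in ["tall","short_a_mid","handle","rack"]:
        for d in spotter.silhouettes(t,c)[:3]:
            p=pts(c,d["region"])
            print(n,t,round(d["p"],2),np.round(d["location"]),d["region"].sum(),np.round(np.median(p,0)) if len(p) else None,np.round(np.percentile(p,[2,98],axis=0)).tolist() if len(p) else None)
o=r.get_obs();print(o["ee_pos"])
```

```text
top short_a_mid 0.64 [280. 211.] 3166 [597. 103.  23.] [[467.0, 21.0, 14.0], [681.0, 211.0, 140.0]]
top short_a_mid 0.38 [292. 222.] 44 [570.  58. 104.] [[560.0, 49.0, 95.0], [581.0, 67.0, 109.0]]
top handle 0.58 [280. 208.] 3130 [598. 102.  23.] [[476.0, 21.0, 13.0], [680.0, 211.0, 140.0]]
top rack 0.81 [275. 214.] 3069 [597. 104.  23.] [[461.0, 23.0, 14.0], [680.0, 211.0, 139.0]]
side tall 0.64 [284. 229.] 232 [579. 182. 115.] [[519.0, 93.0, 20.0], [679.0, 223.0, 142.0]]
side tall 0.2 [300. 240.] 4754 [512. 131.  57.] [[453.0, 7.0, 14.0], [745.0, 225.0, 141.0]]
side short_a_mid 0.63 [320. 226.] 77 [565.  64. 101.] [[558.0, 49.0, 82.0], [578.0, 71.0, 107.0]]
side handle 0.62 [300. 240.] 4609 [512. 131.  57.] [[453.0, 7.0, 16.0], [745.0, 225.0, 140.0]]
side handle 0.62 [261. 326.] 668 [411. 378.  49.] [[397.0, 350.0, 5.0], [443.0, 398.0, 63.0]]
side handle 0.34 [317. 223.] 70 [565.  64. 101.] [[558.0, 52.0, 86.0], [577.0, 71.0, 107.0]]
side rack 0.83 [300. 240.] 4609 [512. 131.  57.] [[453.0, 7.0, 17.0], [745.0, 225.0, 141.0]]
wrist tall 0.84 [454. 125.] 1450 [580. 179. 137.] [[575.0, 167.0, 67.0], [596.0, 190.0, 141.0]]
wrist short_a_mid 0.74 [426. 236.] 741 [568.  64. 104.] [[560.0, 50.0, 67.0], [581.0, 71.0, 106.0]]
wrist short_a_mid 0.23 [435. 182.] 706 [575. 122. 104.] [[567.0, 109.0, 70.0], [589.0, 131.0, 106.0]]
wrist handle 0.65 [460. 165.] 35882 [631. 126.  38.] [[456.0, 10.0, 19.0], [748.0, 216.0, 140.0]]
wrist rack 0.95 [458. 168.] 36188 [631. 126.  38.] [[456.0, 10.0, 19.0], [748.0, 216.0, 140.0]]
[457.49473974 134.15293072 269.27814404]
```

View pics/wrist3.png

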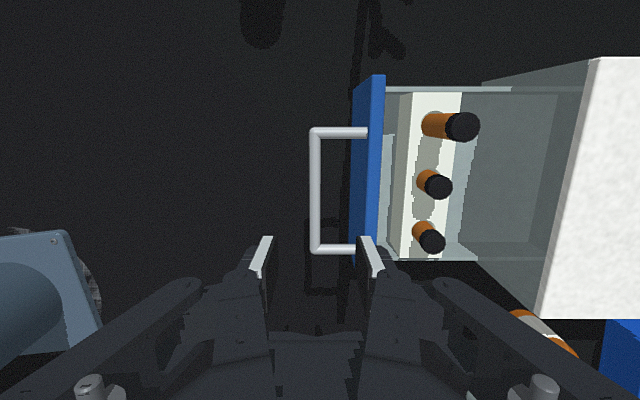

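View pics/side3.png

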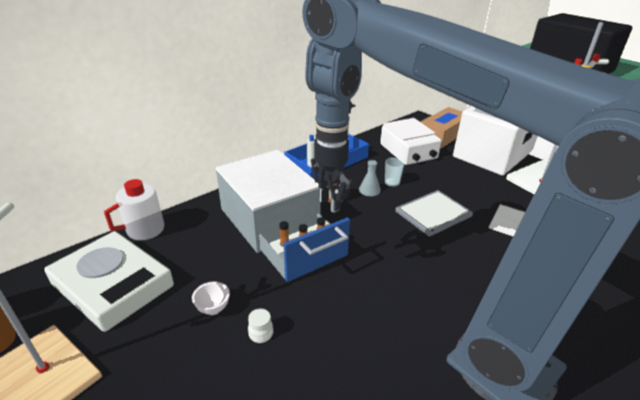

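View pics/top3.png

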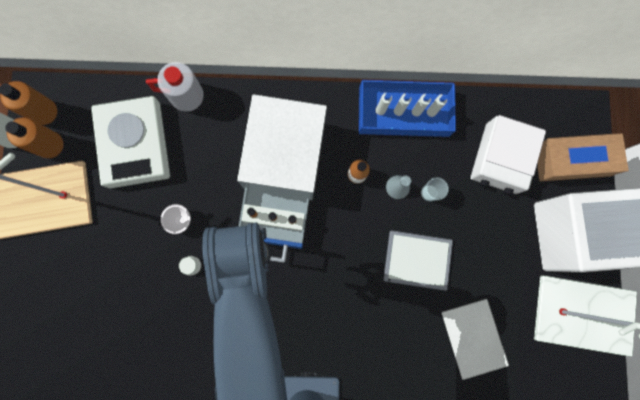

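Run:
```python
from h import *
for n in ['wrist3','top3','side3']:
    c=dict(np.load(n+'.npz'))
    P=pts(c,np.ones((400,640),bool))
    Q=P[(abs(P[:,2]-140)<4)&(P[:,0]>550)&(P[:,0]<620)&(P[:,1]>150)&(P[:,1]<210)]
    print(n,len(Q),cv2.minEnclosingCircle(Q[:,:2].astype(np.float32)),Q.mean(0))
    for y in (120,60):
        Q=P[(abs(P[:,2]-105)<3)&(P[:,0]>540)&(P[:,0]<610)&(abs(P[:,1]-y)<25)]
        if len(Q):print(len(Q),cv2.minEnclosingCircle(Q[:,:2].astype(np.float32)),Q.mean(0))
```

```text
wrist3 744 ((586.7053833007812, 178.27186584472656), 12.661436080932617) [585.69830247 178.50845152 139.90234297]
484 ((578.917724609375, 118.91519927978516), 12.35390853881836) [578.61178361 119.3896512  104.94234823]
419 ((571.4786376953125, 59.767356872558594), 12.667154312133789) [571.14741889  60.24246193 104.93776439]
top3 51 ((587.8509521484375, 177.46875), 12.04751968383789) [587.17522616 177.74556556 139.25461339]
42 ((580.4310302734375, 117.79960632324219), 12.320019721984863) [580.31726999 118.12554748 104.63179125]
45 ((572.3196411132812, 59.24123001098633), 11.906702995300293) [572.34559241  58.90421956 104.51378065]
side3 52 ((585.2601318359375, 176.92630004882812), 13.51146125793457) [583.95875471 177.80595746 139.71631325]
44 ((577.6728515625, 119.41819763183594), 13.280906677246094) [576.8413844  118.61791821 105.05657163]
40 ((572.4287109375, 61.20460510253906), 13.8880033493042) [569.66898673  59.397794   104.72668991]
```

>>> jog_arm:
  steps:
    - [4, 1.4, 0, 0]
    - [8, 2.7, 0, 0]
    - [11, 3.7, 0, 0]
    - [12.95, 4.4, 0, 0]
    - [12.95, 4.4, 0, 0]
    - [12.95, 4.4, 0, 0]
    - [12.95, 4.4, -4, 0]
    - [12.95, 4.4, -7.5, 0]
    - [12.95, 4.4, -10.5, 0]
    - [12.95, 4.4, -13, 0]
    - [12.95, 4.4, -15, 0]
    - [12.95, 4.4, -16.1, 0]
    - [12.95, 4.4, -16.4, 0]
    - [12.95, 4.4, -16.4, 0]
    - [12.95, 4.4, -16.4, 0]
    - [12.95, 4.4, -16.4, 0]
  gripper: 4.6

```text
time_s: 9.02
ee_pos: [588.4, 178.4, 107.9]
orientation: [179.8, -0.1, 82.8]
force: [0.7, 0.2, 1.5]
width: 46.3
```

Run:
```python
from h import *
c=eyes.capture("wrist");save('wrist4',c["img"])
o=r.get_obs();print(o["ee_pos"],o["force"],o["width"])
```

```text
[588.40767448 178.38604702 107.76370907] [ 0.01996123 -0.61423594 -0.28151483] 45.60210192235304
```

View pics/wrist4.png

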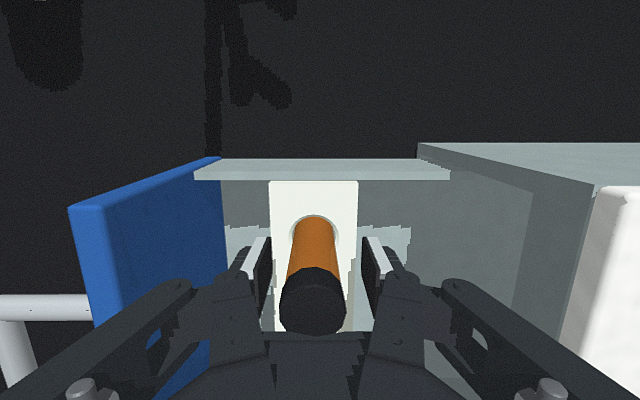

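>>> jog_arm:
  steps:
    - [0, 0, 0, 0]
    - [0, 0, 0, 0]
    - [0, 0, 0, 0]
    - [0, 0, 0, 0]
    - [0, 0, 0, 0]
    - [0, 0, 0, 0]
  gripper: 1.5
  grip_force: 30

```text
time_s: 9.57
ee_pos: [587.9, 178.3, 106.6]
orientation: [179.9, -0.0, 82.8]
force: [0.8, 0.7, 4.5]
width: 23.6
```

>>> jog_arm:
  steps:
    - [0, 0, 0.5, 0]
    - [0, 0, 1.5, 0]
    - [0, 0, 3, 0]
    - [0, 0, 4.5, 0]
    - [0, 0, 6, 0]
    - [0, 0, 8, 0]
    - [0, 0, 10, 0]
    - [0, 0, 12, 0]
    - [0, 0, 13, 0]
    - [0, 0, 13, 0]
    - [0, 0, 13, 0]

```text
time_s: 10.48
ee_pos: [587.2, 178.2, 235.4]
orientation: [180.0, -0.0, 82.8]
force: [0.1, -0.1, -0.2]
width: 23.0
```

Run:
```python
from h import *
for n in ["side","wrist"]:
    c=eyes.capture(n);save(n+'5',c["img"])
    for d in spotter.silhouettes("tall",c)[:2]:
        p=pts(c,d["region"]);print(n,d["p"],d["location"],d["region"].sum(),np.round(np.percentile(p,[2,50,98],axis=0)).tolist())
o=r.get_obs();print(o["ee_pos"],o["force"],o["width"])
```

```text
side 0.72 [283.2, 200.9] 254 [[564.0, 171.0, 166.0], [578.0, 186.0, 209.0], [601.0, 196.0, 284.0]]
side 0.51 [431.6, 211.1] 1707 [[382.0, -436.0, 6.0], [457.0, -318.0, 18.0], [536.0, -238.0, 22.0]]
wrist 0.73 [316.2, 279.7] 6477 [[576.0, 172.0, 171.0], [587.0, 186.0, 261.0], [597.0, 190.0, 268.0]]
[586.11769336 177.9794086  233.14729927] [-0.33306998  0.85510531 -0.98500064] 23.161568610830965
```

View pics/side5.png

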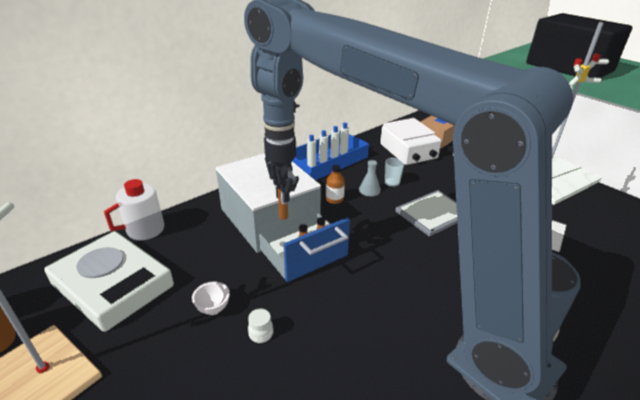

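>>> jog_arm:
  steps:
    - [0, 0, 2, 0]
    - [0, -1, 4, 0]
    - [0.5, -3, 5, 0]
    - [1.5, -6, 5, 0]
    - [2.5, -9, 5, 0]
    - [3.5, -12, 5, 0]
    - [4.5, -15, 5, 0]
    - [5.7, -18, 5, 0]
    - [6.7, -20.5, 5, 0]
    - [7.5, -22.1, 5, 0]
    - [7.5, -22.1, 5, 0]
    - [7.5, -22.1, 5, 0]
    - [7.5, -22.1, 3, 0]
    - [7.5, -22.1, 0.5, 0]
    - [7.5, -22.1, -1.5, 0]
    - [7.5, -22.1, -2.5, 0]
    - [7.5, -22.1, -2.5, 0]
    - [7.5, -22.1, -2.5, 0]
    - [7.5, -22.1, -2.5, 0]

```text
time_s: 12.27
ee_pos: [662.5, -42.3, 212.0]
orientation: [179.9, -0.0, 82.8]
force: [0.2, -0.3, -0.4]
width: 22.9
```

Run:
```python
from h import *
for n in ["side","wrist"]:
    c=eyes.capture(n);save(n+'6',c["img"])
o=r.get_obs();print(o["ee_pos"],o["force"],o["moment"],o["width"])
```

```text
[662.9093138  -42.71960321 212.61624341] [ 0.21636302 -0.09606902  0.33097996] [0.06953788 0.00766014 0.06818   ] 23.672359289849943
```

View pics/wrist6.png

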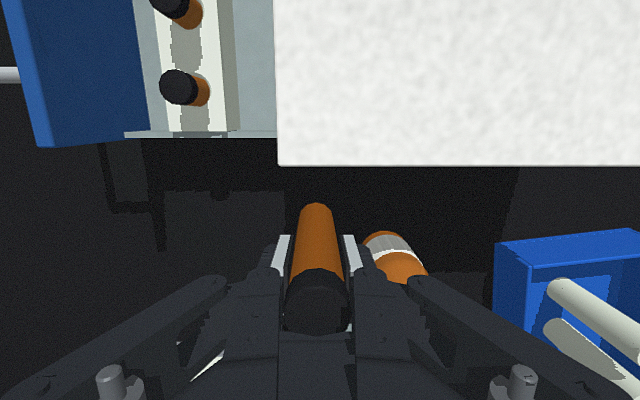

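View pics/side6.png

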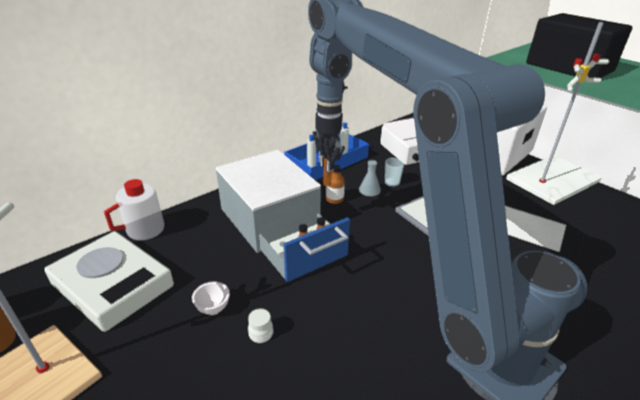

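>>> jog_arm:
  steps:
    - [0.1, 1, 0, 0]
    - [0.25, 2, 0, 0]
    - [0.35, 2.6, 0, 0]
    - [0.4, 3.1, 0, 0]
    - [0.45, 3.6, 0, 0]
    - [0.5, 4, 0, 0]
    - [0.55, 4.4, 0, 0]
    - [0.55, 4.4, 0, 0]
  grip_force: 20

```text
time_s: 13.03
ee_pos: [667.6, -0.6, 211.4]
orientation: [179.9, 0.3, 82.7]
force: [-0.5, -5.7, 2.6]
width: 23.0
```

Run:
```python
from h import *
for n in ["wrist"]:
    c=eyes.capture(n);save(n+'7',c["img"])
o=r.get_obs();print(o["ee_pos"],o["force"],o["moment"],o["width"])
```

```text
[ 6.67618227e+02 -6.57822204e-01  2.11410255e+02] [-1.44766513 -4.90925059  2.76464761] [-1.30205625  0.3120349   0.0168041 ] 22.8262359881799
```

View pics/wrist7.png

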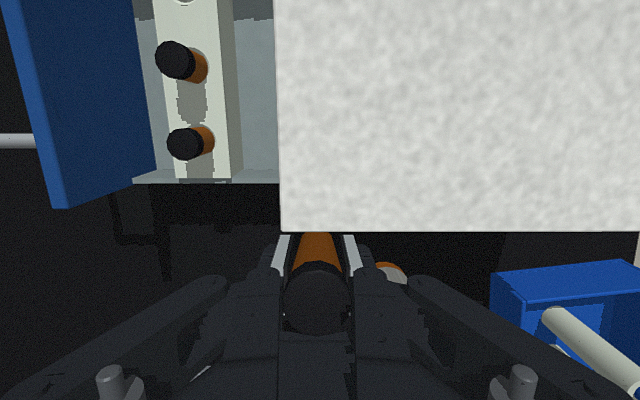

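>>> jog_arm:
  steps:
    - [0.05, 0.4, 0, 0]
    - [0.1, 0.9, 0, 0]
    - [0.15, 1.4, 0, 0]
    - [0.25, 1.9, 0, 0]
    - [0.3, 2.4, 0, 0]
    - [0.35, 2.8, 0, 0]
    - [0.4, 3.2, 0, 0]
    - [0.4, 3.2, 0, 0]
    - [0.4, 3.2, 0, 0]

```text
time_s: 13.83
ee_pos: [671.7, 33.4, 210.9]
orientation: [179.9, 0.0, 82.8]
force: [-0.8, -2.2, 1.4]
width: 23.2
```

>>> jog_arm:
  steps:
    - [0, 0, 0.5, 0]
    - [0, 0, 2, 0]
    - [0, 0, 5, 0]
    - [0, 0, 8, 0]
    - [0, 0, 10, 0]
    - [0, 0, 10, 0]
    - [0, 0, 10, 0]
    - [0, 0, 10, 0]
  grip_force: 50

```text
time_s: 14.5
ee_pos: [671.5, 34.0, 309.3]
orientation: [-179.9, -0.1, 82.8]
force: [0.1, 0.3, -0.9]
width: 22.5
```

Run:
```python
from h import *
o=r.get_obs();print(o["ee_pos"],o["force"],o["moment"],o["width"])
for n in ["wrist","side"]:
    c=eyes.capture(n);save(n+'8',c["img"]);np.savez(n+'8.npz',**c)
    for d in spotter.silhouettes("tall",c)[:2]:
        p=pts(c,d["region"]);print(n,d["p"],d["location"],d["region"].sum(),np.round(np.percentile(p,[2,50,98],axis=0)).tolist())
```

```text
[671.51954967  34.03091394 309.25399249] [ 0.12766302  0.32479782 -0.94978859] [ 0.01450319 -0.02126644  0.04207509] 22.45234797546499
wrist 0.76 [316.1, 276.9] 3766 [[663.0, 36.0, 331.0], [673.0, 47.0, 339.0], [684.0, 56.0, 345.0]]
wrist 0.39 [383.5, 267.2] 254 [[698.0, -159.0, -0.0], [750.0, -119.0, 38.0], [771.0, 43.0, 335.0]]
side 0.68 [318.3, 144.7] 163 [[652.0, -21.0, 252.0], [657.0, 5.0, 282.0], [678.0, 52.0, 339.0]]
side 0.31 [303.6, 228.2] 87 [[565.0, 108.0, 82.0], [573.0, 122.0, 101.0], [587.0, 130.0, 108.0]]
```

View pics/wrist8.png

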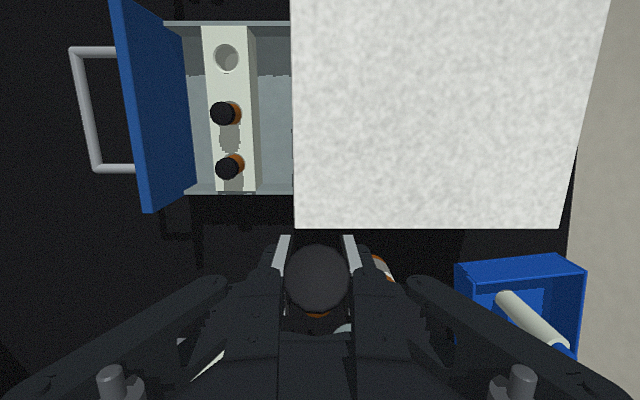

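View pics/side8.png

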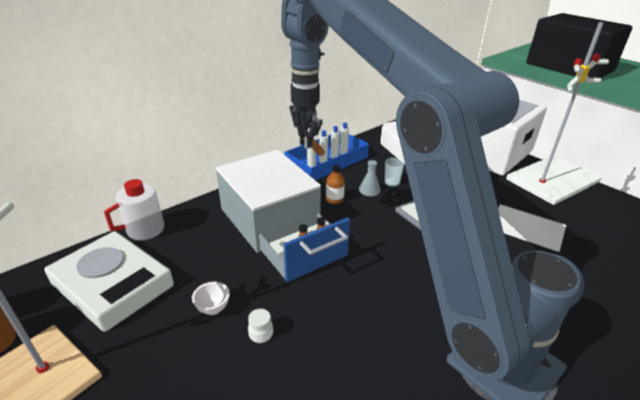

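```bash
cat > ang.py <<'E'
from h import *
import sys
def run(tag,yaw):
    yc=np.array([np.cos(np.radians(yaw)),np.sin(np.radians(yaw)),0]) # lean direction guess (tool x)
    c=dict(np.load('wrist%s.npz'%tag)); cs=dict(np.load('side%s.npz'%tag)); ee=EE
    P=pts(c,np.ones((400,640),bool)); hsv=cv2.cvtColor(c["img"],cv2.COLOR_RGB2HSV)
    K=c["K"]
    for d in spot_w[:1]:
        m=cv2.erode(d["region"].astype(np.uint8),np.ones((3,3)),iterations=5).astype(bool)
        p=pts(c,m); 
        for _ in range(3):
            q=p-p.mean(0); u,s,v=np.linalg.svd(q,full_matrices=False); n=v[2]*np.sign(v[2][2]); p=p[abs(q@v[2])<2.5]
        print('cap plane normal',n.round(3),'tilt',np.degrees(np.arccos(n[2])).round(1),'rms',(q@v[2]).std().round(2),len(p),'cap centre~',p.mean(0).round(1))
    h=cv2.cvtColor(cs["img"],cv2.COLOR_RGB2HSV)
    P=pts(cs,np.ones((400,640),bool));
E
python3 - <<'E'
from h import *
o=r.get_obs();ee=np.array(o["ee_pos"])
c=eyes.capture("wrist")
d=spotter.silhouettes("tall",c)[0]
m=cv2.erode(d["region"].astype(np.uint8),np.ones((3,3)),iterations=4).astype(bool);p=pts(c,m)
for i in range(4):
    q=p-p.mean(0);v=np.linalg.svd(q,full_matrices=False)[2];n=v[2]*np.sign(v[2][2]);res=q@v[2];p=p[abs(res)<max(2,2*res.std())]
print('cap normal',n.round(3),np.degrees(np.arccos(n[2])).round(1),res.std().round(2),len(p),p.mean(0).round(1))
c=eyes.capture("side");d=spotter.silhouettes("tall",c)[0];p=pts(c,d["region"])
p=p[np.linalg.norm(p-ee,axis=1)<90]
# cylinder fit: yaw dir e in cab y; 2-parameter line with radius 12
from scipy.optimize import least_squares
hs=cv2.cvtColor(c["img"],cv2.COLOR_RGB2HSV); am=(hs[...,1]>110)&(hs[...,0]<20)&d["region"]
P=pts(c,am); P=P[np.linalg.norm(P-ee,axis=1)<90]; print(len(p),len(P),ee)
y=np.array([.125,.992,0])
def f(x):
    a=np.cos(x[0])*np.array([0,0,1])+np.sin(x[0])*y
    b=ee+x[1]*np.array([.992,-.125,0])+x[2]*np.cross(a,[.992,-.125,0])
    w=P-b; w=w-np.outer(w@a,a); return np.linalg.norm(w,axis=1)-12
s=least_squares(f,[.8,0,0],loss='soft_l1',f_scale=1);print('cyl tilt',np.degrees(s.x[0]),s.x[1:],np.abs(s.fun).mean())
a=np.cos(s.x[0])*np.array([0,0,1])+np.sin(s.x[0])*y
t=(p-ee)@a;print('extent along axis',np.percentile(t,[1,99]))
E
```

```text
cap normal [0.079 0.614 0.785] 38.3 0.63 2673 [672.7  46.3 337.7]
151 93 [670.93019762  33.44603124 308.16448055]
cyl tilt 38.61510666759513 [-0.28821498 -9.46925559] 1.1168314428260382
extent along axis [-71.90121249  33.66969915]
```

>>> jog_arm:
  steps:
    - [-0.1, -1, -2, 0]
    - [-0.1, -1, -5, 0]
    - [-0.1, -1, -8, 0]
    - [-0.1, -1, -9.5, 0]
    - [-0.1, -1, -10, 0]
    - [-0.1, -1, -10, 0]
    - [-0.1, -1, -10, 0]
    - [-0.05, -0.5, -10, 0]
    - [0, 0, -10, 0]
    - [0.05, 0.4, -10, 0]
    - [0.1, 0.8, -10, 0]
    - [0.15, 1.1, -10, 0]
    - [0.15, 1.1, -10, 0]
    - [0.15, 1.1, -10, 0]
  grip_force: 25

```text
time_s: 16.07
ee_pos: [673.8, 43.2, 212.3]
orientation: [179.8, 0.1, 82.8]
force: [0.1, -4.3, 3.7]
width: 22.6
```

>>> jog_arm:
  steps:
    - [0, 0, 0.5, 0]
    - [0, 0, 2, 0]
    - [0, 0, 5, 0]
    - [0, 0, 8, 0]
    - [0, 0, 10, 0]
    - [0, 0, 10, 0]
    - [0, 0, 10, 0]
    - [0, 0, 10, 0]
  grip_force: 50

```text
time_s: 16.73
ee_pos: [673.0, 45.1, 309.1]
orientation: [-179.9, -0.1, 82.8]
force: [-0.3, 0.9, -0.3]
width: 22.7
```

```bash
cat > ang.py <<'E'
from h import *
def ang(tag):
    o=r.get_obs();ee=np.array(o["ee_pos"]);print(ee,o["width"],o["time_s"])
    yaw=np.radians(o["orientation"][2]); xt=np.array([np.cos(yaw),np.sin(yaw),0]);yt=np.array([np.sin(yaw),-np.cos(yaw),0])
    c=eyes.capture("wrist");save('wrist'+tag,c["img"])
    d=spotter.silhouettes("tall",c)[0]
    m=cv2.erode(d["region"].astype(np.uint8),np.ones((3,3)),iterations=4).astype(bool);p=pts(c,m)
    p=p[np.linalg.norm(p-ee,axis=1)<90]
    for i in range(4):
        q=p-p.mean(0);v=np.linalg.svd(q,full_matrices=False)[2];n=v[2]*np.sign(v[2][2]);res=q@v[2];p=p[abs(res)<max(2,2*res.std())]
    cc=p.mean(0)
    print('cap normal',n.round(3),np.degrees(np.arccos(n[2])).round(1),res.std().round(2),len(p),cc.round(1),'mid-ee',(cc-55*n-ee).round(1),'perp off',((cc-ee)-((cc-ee)@n)*n).round(1))
    for cam in ("side","top"):
        c=eyes.capture(cam);save(cam+tag,c["img"])
        for d in spotter.silhouettes("tall",c)[:1]:
            P=pts(c,d["region"]);P=P[np.linalg.norm(P-ee,axis=1)<95]
            if len(P)<30: print(cam,'none');continue
            from scipy.optimize import least_squares
            def f(x):
                a=np.cos(x[0])*np.array([0,0,1])+np.sin(x[0])*xt
                b=ee+x[1]*yt+x[2]*np.cross(a,yt)
                w=P-b; w=w-np.outer(w@a,a); return np.linalg.norm(w,axis=1)-12
            s=least_squares(f,[.75,0,0],loss='soft_l1',f_scale=1)
            a=np.cos(s.x[0])*np.array([0,0,1])+np.sin(s.x[0])*xt; b=s.x[1]*yt+s.x[2]*np.cross(a,yt)
            t=(P-ee-b)@a; t1=np.percentile(t,99);t0=np.percentile(t,1)
            print(cam,len(P),'cyl tilt',np.degrees(s.x[0]).round(1),s.x[1:].round(1),np.abs(s.fun).mean().round(2),'extent',t0.round(1),t1.round(1),'mid-ee',(b+a*(t0+t1)/2).round(1))
E
python3 -c "
from ang import *;ang('9')"
```

```text
[673.00438835  45.0891059  309.11119895] 22.702535526229564 16.7333
cap normal [-0.993  0.112  0.045] 87.4 4.61 2902 [674.5  56.2 337.6] mid-ee [56.1  4.9 26. ] perp off [ 2.5 11.  28.5]
side 174 cyl tilt 41.8 [-1.  -9.4] 1.85 extent -75.1 30.3 mid-ee [ -3.7 -21.7 -10.4]
top none
```

View pics/wrist9.png

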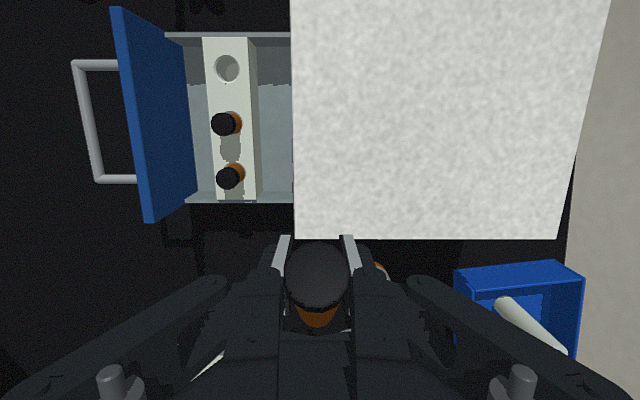

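Run:
```python
from h import *
o=r.get_obs();ee=np.array(o["ee_pos"])
c=eyes.capture("wrist");np.savez('w10.npz',**c)
for (a,b) in [(252,285),(250,292),(256,280)]:
    m=np.zeros((400,640),bool);m[a:b,297:338]=1;p=pts(c,m);p=p[np.linalg.norm(p-ee,axis=1)<60]
    for i in range(3):
        q=p-p.mean(0);v=np.linalg.svd(q,full_matrices=False)[2];n=v[2]*np.sign(v[2][2]);res=q@v[2];p=p[abs(res)<max(1.5,2*res.std())]
    print(n.round(3),np.degrees(np.arccos(n[2])).round(1),res.std().round(2),len(p))
# profile column 317 in tool x/z
m=np.zeros((400,640),bool);m[240:330:3,317]=1;p=pts(c,m)-ee
x=p@np.array([.125,.992,0]);print(np.c_[x,p[:,2]].round(1).tolist())
```

```text
[0.088 0.664 0.743] 42.0 0.59 1326
[0.087 0.664 0.743] 42.0 0.58 1686
[0.081 0.66  0.747] 41.7 0.59 968
[[-117.8, -308.7], [22.7, 20.9], [21.9, 21.8], [20.9, 22.3], [20.6, 24.2], [19.3, 23.9], [18.9, 25.5], [18.0, 26.2], [16.7, 25.9], [15.6, 26.2], [15.6, 28.3], [14.1, 27.8], [14.0, 29.7], [13.2, 30.4], [12.0, 30.3], [11.7, 31.8], [10.6, 32.0], [10.0, 32.9], [9.2, 33.5], [8.1, 33.6], [7.1, 33.9], [7.0, 35.4], [6.4, 36.3], [4.6, 35.4], [-2.1, 27.9], [-11.2, 17.5], [-19.6, 8.3], [-31.6, -5.0], [-44.6, -19.3], [-61.9, -38.3]]
```

Run:
```python
import cv2
i=cv2.imread('pics/side9.png');cv2.imwrite('pics/side9z.png',cv2.resize(i[90:220,240:400],None,fx=4,fy=4,interpolation=cv2.INTER_CUBIC))
```

```text
(no output)
```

View pics/side9z.png

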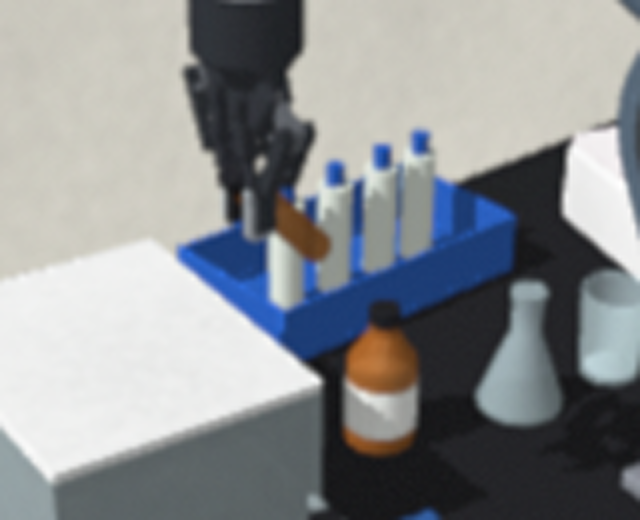

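>>> jog_arm:
  steps:
    - [-0.1, -1, -2, 0]
    - [-0.1, -1, -5, 0]
    - [-0.1, -1, -8, 0]
    - [-0.1, -1, -9.5, 0]
    - [-0.1, -1, -10, 0]
    - [-0.1, -1, -10, 0]
    - [-0.1, -1, -10, 0]
    - [-0.05, -0.5, -10, 0]
    - [0, 0, -10, 0]
    - [0.05, 0.4, -10, 0]
    - [0.1, 0.8, -10, 0]
    - [0.1, 0.9, -10, 0]
    - [0.1, 0.9, -10, 0]
    - [0.1, 0.9, -10, 0]
  grip_force: 25

```text
time_s: 18.25
ee_pos: [675.2, 54.0, 213.5]
orientation: [179.7, -0.1, 82.8]
force: [-1.0, -0.3, 5.6]
width: 23.1
```

>>> jog_arm:
  steps:
    - [0, 0, 0.5, 0]
    - [0, 0, 2, 0]
    - [0, 0, 5, 0]
    - [0, 0, 8, 0]
    - [0, 0, 10, 0]
    - [0, 0, 10, 0]
    - [0, 0, 10, 0]
    - [0, 0, 10, 0]
  grip_force: 50

```text
time_s: 18.92
ee_pos: [674.1, 53.8, 309.3]
orientation: [-179.9, -0.1, 82.8]
force: [-0.3, 0.4, -0.6]
width: 22.7
```

```bash
cat > prof.py <<'E'
from h import *
def prof(tag):
    o=r.get_obs();ee=np.array(o["ee_pos"]);print(ee,o["width"],o["time_s"],o["orientation"])
    yaw=np.radians(o["orientation"][2]); xt=np.array([np.cos(yaw),np.sin(yaw),0])
    c=eyes.capture("wrist");save('w'+tag,c["img"])
    m=np.zeros((400,640),bool);m[252:283,300:334]=1;p=pts(c,m);p=p[np.linalg.norm(p-ee,axis=1)<60]
    for i in range(3):
        q=p-p.mean(0);v=np.linalg.svd(q,full_matrices=False)[2];n=v[2]*np.sign(v[2][2]);res=q@v[2];p=p[abs(res)<max(1.5,2*res.std())]
    print('cap',n.round(3),np.degrees(np.arccos(n[2])).round(1),res.std().round(2))
    m=np.zeros((400,640),bool);m[236:345,316:319]=1;p=pts(c,m)-ee
    x=p@xt;z=p[:,2]; k=np.linalg.norm(p,axis=1)<110; x,z=x[k],z[k]
    a=np.array([xt@n,n[2]]);a/=np.linalg.norm(a);b=np.array([a[1],-a[0]])  # b: perp, forward-down
    s=np.c_[x,z]@a;t=np.c_[x,z]@b
    top=np.median(s[(s>s.max()-3)]);print('top along axis',top.round(1),'foot-side min s',s.min().round(1))
    g=(s<top-18)&(s>-90); k=np.polyfit(z[g],x[g],1); th=np.degrees(np.arctan(k[0]));
    print('side slope tilt',th.round(1),g.sum(),'axis perp offset t=',(np.median(t[g])+12).round(1))
    mid=a*(top-55)+b*(np.median(t[g])+12); print('mid rel TCP (xtool,z)',mid.round(1),'world',(xt*mid[0]).round(1))
E
python3 -c "
from prof import *;prof('11')"
```

```text
[674.07162437  53.79015431 309.29951051] 22.742043353259405 18.9167 [-1.79931264e+02 -5.32070720e-02  8.28028950e+01]
cap [0.084 0.717 0.692] 46.2 0.58
top along axis 49.0 foot-side min s -72.4
side slope tilt 50.1 271 axis perp offset t= -4.4
mid rel TCP (xtool,z) [-7.4 -1. ] world [-0.9 -7.3 -0. ]
```

>>> jog_arm:
  steps:
    - [-0.6, -1, 0, 0]
    - [-1.7, -3, 0, 0]
    - [-3.1, -5.5, 0, 0]
    - [-4.7, -8.2, 0, 0]
    - [-6.3, -11, 0, 0]
    - [-7.9, -13.8, 0, 0]
    - [-9.5, -16.6, 0, 0]
    - [-11.1, -19.4, 0, 0]
    - [-12.7, -22.2, -1, 0]
    - [-14.3, -25, -2, 0]
    - [-15.9, -27.8, -3.5, 0]
    - [-17.5, -30.6, -5, 0]
    - [-18.9, -33.1, -6, 0]
    - [-20, -35, -6.7, 0]
    - [-20.7, -36.4, -6.9, 0]
    - [-21.15, -37.17, -6.9, 0]
    - [-21.15, -37.17, -6.9, 0]
    - [-21.15, -37.17, -6.9, 0]
    - [-21.15, -37.17, -6.9, 0]
    - [-21.15, -37.17, -6.9, 0]

```text
time_s: 20.63
ee_pos: [463.2, -317.6, 241.6]
orientation: [180.0, -0.0, 82.9]
force: [-0.3, -0.1, -0.3]
width: 22.8
```

Run:
```python
from prof import *
prof('12')
from ang import ang
ang('12')
c=eyes.capture("side");np.savez('side12.npz',**c)
for d in spotter.silhouettes("tall",c)[:2]:
    p=pts(c,d["region"]);print(d["p"],d["location"],d["region"].sum(),np.round(np.percentile(p,[2,50,98],axis=0)).tolist())
c=eyes.capture("top");np.savez('top12.npz',**c)
```

```text
[ 463.22981473 -317.57928239  241.59726219] 22.766679327209694 20.6333 [ 1.79967025e+02 -1.17686716e-02  8.28678718e+01]
cap [0.08  0.715 0.694] 46.0 0.58
top along axis 48.7 foot-side min s -73.5
side slope tilt 50.3 242 axis perp offset t= -5.5
mid rel TCP (xtool,z) [-8.3 -0.5] world [-1.  -8.3 -0. ]
[ 463.27550388 -317.62798385  241.70470104] 23.059922890238038 20.6833
cap normal [-0.992  0.125  0.005] 89.7 4.62 3353 [ 464.5 -309.3  268.1] mid-ee [55.8  1.5 26.1] perp off [ 1.2  8.4 26.4]
side 62 cyl tilt 45.4 [ -0.5 -11.2] 2.86 extent 6.6 32.5 mid-ee [ 0.2  6.1 21.7]
0.63 [425.3, 210.1] 1234 [[390.0, -429.0, 3.0], [478.0, -293.0, 18.0], [540.0, -235.0, 23.0]]
```

View pics/side12.png

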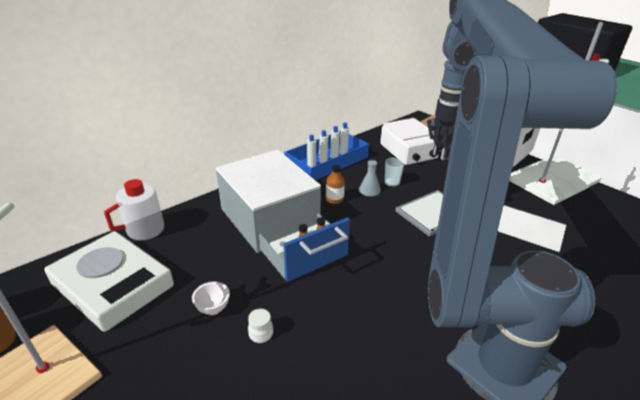

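View pics/w12.png

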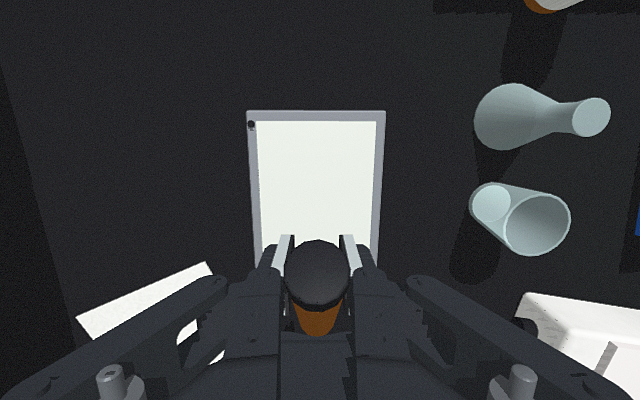

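View pics/top12.png

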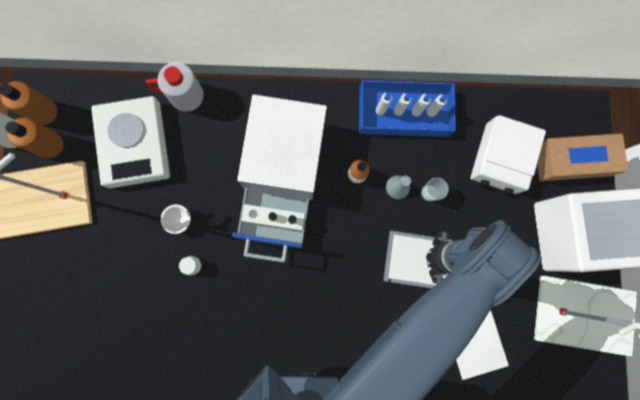

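Run:
```python
from h import *
o=r.get_obs();ee=np.array(o["ee_pos"]);print(ee,o["qvel"].round(1))
c=eyes.capture("wrist")
m=np.zeros((400,640),bool);m[236:345:3,317]=1;p=pts(c,m)-ee
yaw=np.radians(o["orientation"][2]);xt=np.array([np.cos(yaw),np.sin(yaw),0])
x=p@xt;z=p[:,2];th=np.radians(46);a=np.array([np.sin(th),np.cos(th)]);b=np.array([a[1],-a[0]])
print(np.c_[x,z,np.c_[x,z]@a,np.c_[x,z]@b].round(1).tolist())
# jaw-axis offset
m=np.zeros((400,640),bool);m[265,270:360]=1;p=pts(c,m)-ee;yt=np.array([xt[1],-xt[0],0]);k=abs(p[:,2]-26)<6;print((p@yt)[k].min(),(p@yt)[k].max())
c=dict(np.load('top12.npz'));P=pts(c,np.ones((400,640),bool));k=(abs(P[:,2]-128)<12)&(P[:,0]>420)&(P[:,0]<470)&(P[:,1]>60)&(P[:,1]<200)
print('handle now',P[k][:,0].min(),cv2.minAreaRect(P[k][:,:2].astype(np.float32)))
```

```text
[ 462.56893668 -318.51930481  241.35119672] [-0.3  0.  -0.1  0.1  0.1 -0.1]
[[-75.3, -222.4, -208.6, 107.7], [-79.6, -223.1, -212.3, 105.2], [22.8, 20.1, 30.4, 1.4], [21.6, 20.1, 29.5, 0.5], [20.8, 21.1, 29.6, -0.7], [20.3, 22.6, 30.3, -2.2], [19.4, 23.2, 30.1, -3.3], [18.6, 24.1, 30.1, -4.4], [17.5, 24.3, 29.5, -5.4], [16.5, 24.9, 29.2, -6.4], [16.3, 26.6, 30.2, -7.9], [14.8, 26.1, 28.7, -8.5], [15.3, 29.2, 31.3, -10.4], [14.2, 29.4, 30.6, -11.3], [12.7, 28.8, 29.2, -11.9], [12.0, 29.7, 29.3, -13.0], [11.8, 31.3, 30.2, -14.3], [10.8, 31.7, 29.8, -15.3], [10.1, 32.5, 29.9, -16.3], [9.4, 33.1, 29.7, -17.3], [9.0, 34.4, 30.4, -18.5], [8.8, 35.8, 31.2, -19.6], [7.6, 35.7, 30.3, -20.4], [6.0, 35.1, 28.7, -21.1], [2.5, 31.9, 23.9, -21.2], [-1.5, 28.1, 18.4, -21.3], [-7.1, 22.3, 10.4, -21.0], [-12.0, 17.8, 3.7, -21.1], [-17.9, 11.9, -4.6, -21.0], [-24.3, 5.7, -13.6, -21.0], [-32.2, -2.1, -24.7, -20.9], [-41.2, -11.0, -37.2, -20.7], [-50.0, -19.3, -49.4, -20.8], [-61.2, -30.2, -65.0, -20.7], [10.4, 56.1, 46.5, -33.1], [11.2, 58.1, 48.4, -34.0], [12.1, 60.3, 50.6, -34.9]]
-11.735907407483918 11.92836166780315
handle now 444.2326806925849 ((455.8330078125, 133.34930419921875), (25.566471099853516, 118.20719909667969), 1.26808762550354)
```

Run:
```python
from h import *
for n in ('top3','top12'):
    c=dict(np.load(n+'.npz'));P=pts(c,np.ones((400,640),bool))
    for y in (118,59):
        Q=P[(abs(P[:,2]-105)<3)&(P[:,0]>540)&(P[:,0]<610)&(abs(P[:,1]-y)<25)];print(n,cv2.minEnclosingCircle(Q[:,:2].astype(np.float32)))
    for nm,x,y,z in (('bottle',728,-140,130),('flask',690,-275,115),('beaker',680,-382,85),('jar',420,375,60),('mortar',568,420,50)):
        Q=P[(np.hypot(P[:,0]-x,P[:,1]-y)<55)&(P[:,2]>z*.5)&(P[:,2]<z+6)];print(nm,Q.mean(0).round(1),len(Q))
print(r.close_job())
```

```text
top3 ((580.4310302734375, 117.79960632324219), 12.320019721984863)
top3 ((572.3196411132812, 59.24123001098633), 11.906702995300293)
bottle [ 727.2 -140.5   98.8] 298
flask [ 691.9 -274.2   93.9] 157
beaker [ 681.2 -385.2   69.4] 236
jar [427.  368.2  54.9] 265
mortar [570.4 426.8  41.9] 349
top12 ((579.6285400390625, 118.4516830444336), 11.654411315917969)
top12 ((572.7630004882812, 58.74851989746094), 12.115796089172363)
bottle [ 727.2 -140.4   99.1] 297
flask [ 691.6 -274.6   94. ] 154
beaker [ 681.4 -385.9   68.7] 244
jar [427.1 368.5  55. ] 265
mortar [570.3 427.1  42. ] 339
the job is handed in; nothing more can be done
None
```

The job is done and handed in, at about 21 s of the 48 s allowed. I gripped the bar handle and pulled the drawer out to its stop. A further 4 mm of commanded pull moved it only 0.2 mm, against about 10 N. I then drew the tall tube out of the rack.

The moves allow turns only about the vertical. So I tilted the tube in the light grip by pushing its lower part against the fixed cabinet's top side edge, in three passes, and then carried it to the light panel.

**Last checks**
- **Tilt:** about 46°, cap end up. The cap face and the tube's side, both seen by the wrist camera, agree on this. Two rougher fits did not agree: an automatic slope fit gave 50°, and a fit of the whole-tube mask gave about 90°. I put both down to gripper pixels in their data and went by the profile points.
- **Position:** the tube's middle is at about (460, −342), and the panel's centre measured (460, −340). The middle is about 210 mm above the panel. The tube is held still at 50 N.
- **Hidden views:** the arm hid the tube from the top camera and most of it from the side camera at the end, so the final pose rests on the wrist camera. The tube sits about 9 mm off the grasp point, which I allowed for.
- **Everything else:** the drawer is still fully out and both short tubes are in the rack. The bottle, flask, beaker, jar and mortar moved less than 1 mm between the pictures taken after the drawer was opened and at the end.

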